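Lay out a denture case at the grinding bench

ROBOT

A 7-joint arm with a two-finger parallel gripper is mounted at the origin on the work surface. World frame = base frame: x ahead of the robot, y to its left, z up, the work surface at z = 0. Lengths are in m, angles in rad, forces in N, time in s.
With the tool pointing down it reaches from about 0.4 to 0.85 m from the base axis. Payload 10.4 kg.
Tool frame: the origin (TCP) lies at the very end of the fingers, on their centre line; the grasp point (between the pads) lies 19 mm behind it (manip.grip_point_offset is the distance from the TCP to the grasp point, in m); z points along the fingers, y is the line along which they close (so a half turn about z gives the same grasp; the last joint's range is limited). The gripper opens to 85 mm and grips with 20 to 120 N. Pads are 22 mm wide; open, the fingers measure 114 mm over their backs; the gripper's body (76 mm by 85 mm) begins 54 mm behind the grasp point. The pads swing forward as they close: fully open they stand 13 mm farther back than shut.
Start: joints at [1.106, 0.332, -0.065, 1.46, 0.022, 1.35, -0.088], TCP at [0.267, -0.565, 0.231] pointing down, gripper open.
Joint ranges: [-2.6, 2.6], [-0.5, 2.12], [-1.47, 1.34], [0.16, 2.42], [-1.27, 4.41], [0.06, 2.06], [-2.6, 2.6]. Speed limits (rad/s): [2.22, 2.22, 2.79, 2.79, 3.14, 3.14, 3.14].

INTERFACE

Orientations are given as a unit quaternion [x, y, z, w].
In Python, from workcell import manip gives the robot as it stands. The module is installed in compiled form; this text tells all that it offers.
- The arm moves only by the shell command python3 -m inch 'ROWS' [OPENING] [FORCE]. ROWS is JSON, a list of rows, each a list of 2 entries, a list of its own where there are three numbers: the shift along the tool's x, y, z each as a share of 0.08 m, from -1 to 1, then the turn, a rotation vector about the tool's x, y, z each as a share of 45 degrees, from -1 to 1. A call has exactly 10 rows; each row is the pose to reach, as a shift and turn from the pose commanded when the call began, along the tool's axes at that moment; what a row does not reach only later rows make up. A row lasts 1/10 s, in which the tool goes at most 50 mm and 8.59 degrees, less where a joint would pass 70% of its speed; a pose out of reach is approached as far as the arm can. A call with a number of a shift or a turn outside -1 to 1 is refused whole. A call with a gripper value outside its range is refused whole. OPENING is the opening, from 0 (shut) to 1 (fully open), set as the call begins (- or left out, the last holds). The fingers move at their own pace and stop on an object; FORCE is the grip in N (left out, the last holds). Time passes only in rows, so rows that repeat a pose let the fingers close, or fill a call up. It gives the time, the measured TCP pose, the force, the opening and the grip force at its end, in the units of the state.
- manip.get_obs(): the state, without advancing time (a new reading comes with each control period).
- manip.camera(name): name is "side" or "top"; returns the picture (384x512x3 uint8, red, green, blue); there is no depth.
- manip.camera_params(name): a dict with "fov_y" (degrees; the focal length in pixels is half the picture's height over the tangent of half this angle, whatever the lens; pixels are square), "cx", "cy" (the principal point, pixels), "camera_from_world" (4x4, takes a point from world to camera coordinates). Camera axes: x right, y up, looking along -z (the intrinsics and any distortion apply to the point x, -y, -z); pixel columns grow to the right and rows downward; lengths in m; the calibration is good to about 2 mm. A picture is of the moment at which its call begins. camera_params takes no time and is no camera call.
- manip.hand_in(): hands the job in; it is judged then, once.
The state is a dict: "clock": time; "joint_pos": joint angles; "joint_velocities": joint speeds; "tau": joint torques, N m; "position": TCP position; "ee_rot": TCP orientation; "ft_force": force on the tool from outside, world axes, zero at the start; "torque": the same for the moment, N m; "grip_width": opening from 0.0 (shut) to 1.0 (fully open); "grasp_force": force on a finger pad.
Only numpy, scipy, OpenCV 4.12 (cv2) and the standard library are available. Lean on these libraries where they do the work, as an engineer would, in place of code of your own. Each camera call takes 0.05 s, during which the arm holds its last target. There are 200 camera calls.

TASK

Lay out the case for grinding: slide the work card, long way, under the spring clip of the wooden board until its leading edge is home at the stop, and stand the full-arch plaster model on the middle of the grey perforated stand. Put the half-arch model on the bench straight to the right of the stand (your right as you stand at the robot's place facing the bench, in line with the stand's middle) leaving a gap of about 30 mm, and set the little polish pot on the bench midway between the stand and the bur block. Keep the plaster models upright all the while, and leave everything standing free.

Things in the scene. Friction and masses are not known exactly. Their poses are not given: they have to be found in the camera images.
- full_arch: Full-arch dental model, off-white plaster, D-shaped from above, 62 long (x) x 56 wide (y); base 22 high with a U of teeth on it, 32 high in all; 0.1-0.2 kg. Origin: centre of its underside; x to the rounded front, z up. Flat sides at y = +-28 mm from the back to 3 mm ahead of the origin: grasp across y, on the base. Loose on the bench, yaw within 0.5 rad of 0.
- half_arch: Half-arch (quadrant) dental model, off-white plaster: a bar 56 long (x) x 30 wide (y), base 22 high with one row of teeth on it, 32 high in all, 80 g. Origin: centre of its underside; x along its length, z up. Loose on the bench, yaw within 0.5 rad of 0 at the start; may be set down at any yaw.
- pot: Small round white polish pot with a steel screw cap, diameter 45, height 44, about 0.1 kg. Origin: centre of its underside, z up. Loose, stands on the bench.
- card: Stiff flat grey work card with a white paper face, 85 long (x) x 54 wide (y) x 5 thick, 35 g, the same at both ends (either may go first). Origin: centre of its underside, z up. Loose, flat on the bench, its long axis within 0.4 rad of world x. Pinch it across its width with the fingertips, about 20 mm behind its middle, to leave the front free for the clip.
- stand: Square grey perforated model stand, 90 x 90 x 20 high, fixed, turned by up to 0.15 rad. Origin: centre of its underside; x points away from the robot, y to the left (towards the bur block), z up; its top is 20 mm above the origin. The half-arch model belongs on the bench on its -y (right) side.
- bur_block: Aluminium block 50 x 50 x 25 high with nine burs standing in it, 45 high in all, fixed, always to the left (+y) of the stand, centre 185 to 205 mm from the stand's centre. Origin: centre of its underside, z up.
- board: Wooden card board 160 long (x) x 100 wide (y) x 8 thick, fixed on the bench, with a steel stop and sprung clip at its far (+x) end. Origin: centre of its underside; x points away from the robot, the way the card goes in (turned up to 0.2 rad), z up; card surface at z = 8 mm. Stop face at x = +62 mm: a card that is home has its centre at x = +19.5 mm, y = 0.
- clip (a joint): Hinge of the steel clip (40 mm wide, centred on the board), rad: 0 at rest, about 0.09 over the card, at most 0.6. In the board's frame: hinge line along y at x = 68, z = 20 mm; bend at x = 30 mm, 1.5 mm above the card surface; flared lip from there up to x = 0, z = 21 mm (underside). The card, slid along +x flat on the board, lifts it: about 2 N at the bend.

How it is judged:
By the outcome, as a careful person would: the job done as asked, in the order asked, and still so for the second after the job is handed in, with the robot touching nothing.
It also fails if it takes over 96 s, if anything falls off the work surface, if the arm or the gripper's body presses on something with over 40 N, if the wrist force passes 120 N, or if a joint passes its speed limit or range.

## Working session

There is one attempt and no reset: what is moved stays moved. The work goes in short steps, Python scripts to look and compute and a shell command to move; the robot and the scene stay as the last step left them, time stands still between calls to the robot, and variables do not carry over. Pictures are saved under pics/ and viewed, at most 17 in all, crops included, and the job is handed in when it is done.

```bash
mkdir -p pics; cat > h.py <<'E'
import numpy as np,cv2
from workcell import manip
def snap(n,f):
    im=manip.camera(n); cv2.imwrite(f'pics/{f}.png',im[:,:,::-1]); return im
E
python3 - <<'E'
from h import *
for n in('top','side'):
    snap(n,n+'0'); p=manip.camera_params(n); print({k:(np.round(v,4).tolist()) if k=='camera_from_world' else v for k,v in p.items()})
o=manip.get_obs(); print(o)
E
```

```text
{'fov_y': 56.59677826341116, 'cx': 260.5140142306065, 'cy': 196.1397229481221, 'camera_from_world': [[-0.0031, -0.9997, -0.0232, 0.045], [0.9947, -0.0055, 0.103, -0.5275], [-0.1031, -0.0228, 0.9944, -0.8654], [0.0, 0.0, 0.0, 1.0]]}
{'fov_y': 47.29463985078688, 'cx': 256.1985681882468, 'cy': 187.15891544494346, 'camera_from_world': [[0.9951, -0.0972, -0.0172, -0.537], [0.0667, 0.5339, 0.8429, -0.0931], [-0.0727, -0.8399, 0.5378, -0.9191], [0.0, 0.0, 0.0, 1.0]]}
{'clock': 0.1, 'joint_pos': array([ 1.10640215,  0.33278503, -0.06474153,  1.46087039,  0.02157251,
        1.34989397, -0.08850887]), 'joint_velocities': array([ 0.00018397, -0.00248464, -0.00150219, -0.00421254,  0.00019553,
       -0.00076226, -0.00141418]), 'tau': array([ 2.00297494e-03, -6.26751208e+01,  4.94698563e-02, -3.92424488e+01,
        1.62586238e-02,  7.00391785e-03,  8.92236130e-06]), 'position': array([ 0.26710817, -0.5646696 ,  0.23060412]), 'ee_rot': array([ 9.75696288e-01,  2.19126345e-01, -1.46925835e-04, -6.14061354e-04]), 'ft_force': array([ 0.02680595, -0.46012681, -0.49474356]), 'torque': array([-0.01927205,  0.01591107, -0.01104453]), 'grasp_force': 0.0, 'grip_width': 1.002809217958498}
```

View pics/top0.png

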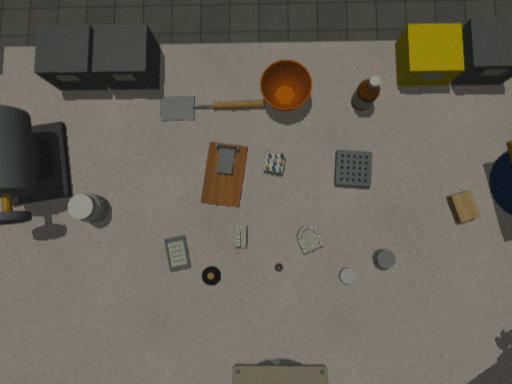

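View pics/side0.png

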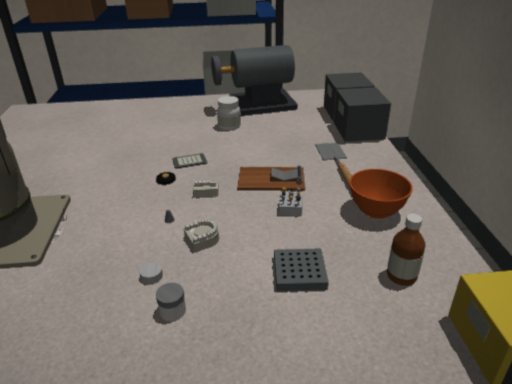

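The top view shows the card (177,253), board (225,175), half arch (240,237), full arch (310,239), bur block (275,163), stand (353,169), and the pot with its grey cap (385,259). The white disc (347,276) is a distractor. Next, an enlarged crop.

```bash
python3 - <<'E'
import cv2
t=cv2.imread('pics/top0.png'); cv2.imwrite('pics/topc.png',cv2.resize(t[135:290,155:405],None,fx=3.2,fy=3.2,interpolation=cv2.INTER_CUBIC))
t=cv2.imread('pics/side0.png'); cv2.imwrite('pics/sidec.png',cv2.resize(t[145:325,135:345],None,fx=3.2,fy=3.2,interpolation=cv2.INTER_CUBIC))
E
```

```text
(no output)
```

View pics/topc.png

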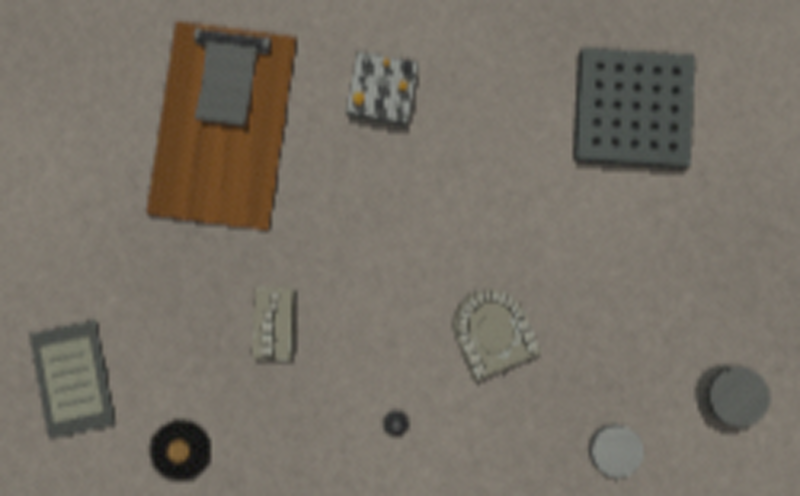

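View pics/sidec.png

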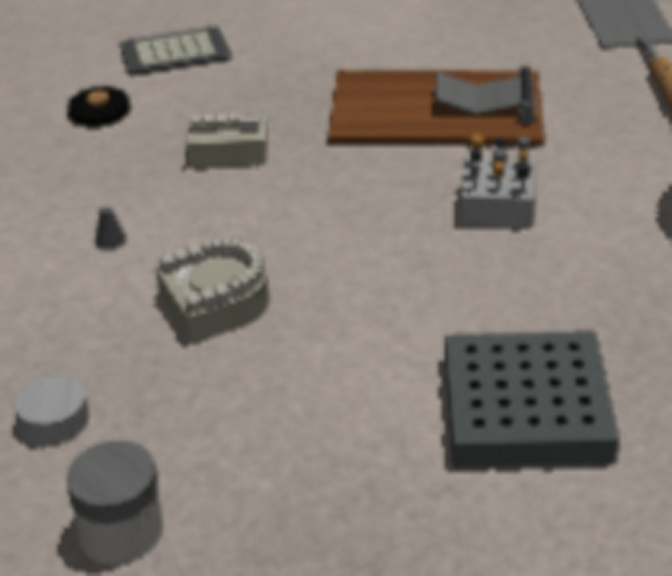

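```bash
cat >> h.py <<'E'
def ray(n,uv,z):
    p=manip.camera_params(n); f=192/np.tan(np.radians(p['fov_y']/2)); M=np.array(p['camera_from_world']); R=M[:3,:3]; C=-R.T@M[:3,3]
    out=[]
    for u,v in uv:
        d=R.T@np.array([(u-p['cx'])/f,-(v-p['cy'])/f,-1.]); out.append(C+d*(z-C[2])/d[2])
    return np.array(out)
def tri(a,b):
    P=[]
    for n,uv in(('top',a),('side',b)):
        q0,q1=ray(n,[uv],0)[0],ray(n,[uv],.1)[0]; d=(q1-q0)/np.linalg.norm(q1-q0); P.append((q0,np.eye(3)-np.outer(d,d)))
    A=sum(m for _,m in P); x=np.linalg.solve(A,sum(m@q for q,m in P)); return x,[np.linalg.norm(m@(x-q)) for q,m in P]
def proj(n,X):
    p=manip.camera_params(n); f=192/np.tan(np.radians(p['fov_y']/2)); c=np.array(p['camera_from_world'])@np.r_[X,1]
    return p['cx']-f*c[0]/c[2],p['cy']+f*c[1]/c[2]
T=lambda L:[(155+(u+.5)/3.2-.5,135+(v+.5)/3.2-.5) for u,v in L]
S=lambda L:[(135+(u+.5)/3.2-.5,145+(v+.5)/3.2-.5) for u,v in L]
E
python3 - <<'E'
from h import *
np.set_printoptions(precision=4,suppress=True)
def show(name,n,uv,z):
    q=ray(n,uv,z)[:,:2]; e=np.roll(q,-1,0)-q
    print(name,n,'c',q.mean(0),'len',np.linalg.norm(e,axis=1),'ang',np.arctan2(e[:,1],e[:,0]))
t,s='top','side'
show('board',t,T([(176,22),(297,37),(270,230),(149,214)]),.008)
show('board',s,S([(543,143),(540,70),(338,70),(329,137)]),.008)
show('stand',t,T([(582,48),(694,54),(690,166),(577,160)]),.02)
show('holes',t,T([(600,66),(676,71),(672,146),(597,141)]),.02)
show('holes',s,S([(589,420),(574,346),(471,349),(477,422)]),.02)
show('stand',s,S([(616,440),(596,333),(446,338),(453,446)]),.02)
show('card',t,T([(30,333),(97,320),(115,424),(50,438)]),.005)
show('card',s,S([(231,57),(219,28),(122,41),(130,70)]),.005)
show('half',t,T([(254,288),(296,290),(293,362),(253,360)]),.022)
show('half',s,S([(265,137),(266,120),(190,121),(187,140)]),.022)
show('halfbot',s,S([(265,162),(185,166)]),.0)
show('bur',t,T([(360,50),(418,57),(409,122),(348,113)]),.025)
show('bur',s,S([(532,193),(530,152),(465,152),(458,195)]),.025)
show('burbot',s,S([(531,227),(457,227)]),.0)
show('fullback',t,T([(478,382),(540,354)]),.022)
show('fullfront-side',t,T([(455,330),(487,290)]),.022)
show('potcap',t,T([(738,398),(738,398-31.5)]),.044)
show('potcap',s,S([(113,475),(157,475)]),.044)
print(tri(T([(738,398)])[0],S([(113,475)])[0]), tri(T([(636,106)])[0],S([(528,384)])[0]))
E
```

```text
board top c [0.5886 0.1364] len [0.0997 0.1585 0.0981 0.1584] ang [-1.7052  3.0056  1.4345 -0.126 ]
board side c [0.5899 0.1344] len [0.1067 0.1602 0.099  0.1568] ang [ 1.4034  3.0143 -1.7045 -0.176 ]
stand top c [ 0.5988 -0.1923] len [0.0886 0.0898 0.0885 0.0901] ang [-1.6343  3.0719  1.5107 -0.0685]
holes top c [ 0.5995 -0.1928] len [0.06   0.0603 0.0588 0.0603] ang [-1.6463  3.0563  1.4964 -0.0656]
holes side c [ 0.5996 -0.1927] len [0.0608 0.06   0.0598 0.061 ] ang [ 1.4968  3.0683 -1.6627 -0.0899]
stand side c [ 0.599  -0.1956] len [0.0873 0.0883 0.0876 0.0874] ang [ 1.4717  3.0748 -1.6597 -0.0638]
card top c [0.3862 0.2547] len [0.0545 0.0833 0.0525 0.0844] ang [-1.3834 -2.9503  1.7787  0.2145]
card side c [0.3878 0.2529] len [0.0526 0.0815 0.051  0.0817] ang [ 1.7615 -2.9861 -1.3837  0.1358]
half top c [0.4282 0.0936] len [0.033  0.0558 0.0312 0.0558] ang [-1.6218  3.1005  1.5192 -0.0094]
half side c [0.4312 0.0947] len [0.0232 0.0558 0.0258 0.0559] ang [ 1.5163  3.0415 -1.632  -0.0527]
halfbot side c [0.428  0.0828] len [0.058 0.058] ang [ 3.109  -0.0326]
bur top c [0.6165 0.0068] len [0.0464 0.0527 0.0487 0.0516] ang [-1.7017  2.9964  1.4152 -0.1899]
bur side c [0.615  0.0113] len [0.0501 0.0454 0.0528 0.0495] ang [ 1.4156  3.018  -1.8024 -0.0748]
burbot side c [ 0.6094 -0.017 ] len [0.05 0.05] ang [ 3.0208 -0.1208]
fullback top c [ 0.3945 -0.0884] len [0.0527 0.0527] ang [-1.154   1.9876]
fullfront-side top c [ 0.4392 -0.0598] len [0.0399 0.0399] ang [-0.6863  2.4553]
potcap top c [ 0.3846 -0.2566] len [0.0234 0.0234] ang [-0.0389  3.1027]
potcap side c [ 0.3869 -0.2618] len [0.0222 0.0222] ang [-0.1139  3.0277]
(array([ 0.3739, -0.2571,  0.0405]), [np.float64(0.0012499575827206006), np.float64(0.001249957582720577)]) (array([ 0.5997, -0.1928,  0.0193]), [np.float64(0.0001673838776892542), np.float64(0.00016738387768925594)])
```

```bash
cat >> h.py <<'E'
from scipy.spatial.transform import Rotation as Ro
def plan(*W):
    "waypoints x,y,z,psi (tool down, tool x at yaw psi) -> shares for each 1 s call"
    o=manip.get_obs(); p=o['position'].copy(); R=Ro.from_quat(o['ee_rot'])
    print('t %.1f p %s psi %.3f f %s grip %.3f %.1f'%(o['clock'],p.round(4),np.arctan2(*R.as_matrix()[1::-1,0]),o['ft_force'].round(1),o['grip_width'],o['grasp_force']))
    for x,y,z,a in W:
        G=Ro.from_euler('z',a)*Ro.from_euler('x',np.pi); g=np.array([x,y,z])
        while True:
            s=R.inv().apply(g-p)/.08; r=(R.inv()*G).as_rotvec()/(np.pi/4)
            k=max(1,abs(s).max()/.99,abs(r).max()/.95); s/=k; r/=k
            p=p+R.apply(s*.08); R=R*Ro.from_rotvec(r*np.pi/4)
            print(s.round(3),r.round(3),'->',p.round(3))
            if k==1: break
E
python3 - <<'E'
from h import *
plan((.46,-.2,.15,.44),(.42,.15,.1,.2),(.3674,.250,.06,.2))
E
```

```text
t 0.1 p [ 0.2671 -0.5647  0.2306] psi 0.442 f [ 0.  -0.5 -0.5] grip 1.003 0.0
[ 0.99  -0.741  0.243] [-0.     0.     0.001] -> [ 0.313 -0.477  0.211]
[ 0.99  -0.741  0.242] [-0.     0.     0.001] -> [ 0.36  -0.39   0.192]
[ 0.99  -0.742  0.242] [-0.     0.     0.001] -> [ 0.406 -0.302  0.173]
[ 0.99  -0.743  0.242] [-0.     0.     0.001] -> [ 0.452 -0.215  0.153]
[ 0.167 -0.125  0.041] [-0.  0.  0.] -> [ 0.46 -0.2   0.15]
[ 0.335 -0.99   0.148] [ 0.    -0.     0.073] -> [ 0.451 -0.117  0.138]
[ 0.273 -0.99   0.146] [ 0.    -0.     0.071] -> [ 0.441 -0.035  0.126]
[ 0.214 -0.99   0.144] [ 0.   -0.    0.07] -> [0.432 0.045 0.115]
[ 0.158 -0.99   0.142] [ 0.   -0.    0.07] -> [0.423 0.125 0.104]
[ 0.033 -0.314  0.045] [ 0.    -0.     0.022] -> [0.42 0.15 0.1 ]
[-0.289 -0.99   0.365] [-0. -0. -0.] -> [0.382 0.223 0.071]
[-0.107 -0.366  0.135] [-0.  0.  0.] -> [0.367 0.25  0.06 ]
```

```bash

python3 -m inch '[[[0.1,-0.07,0.02],[0,0,0]],[[0.2,-0.15,0.05],[0,0,0]],[[0.3,-0.22,0.07],[0,0,0]],[[0.4,-0.3,0.1],[0,0,0]],[[0.5,-0.37,0.12],[0,0,0]],[[0.6,-0.44,0.15],[0,0,0]],[[0.7,-0.52,0.17],[0,0,0]],[[0.8,-0.59,0.19],[0,0,0]],[[0.9,-0.67,0.22],[0,0,0]],[[1,-0.74,0.24],[0,0,0]]]' 0.78 40
python3 -m inch '[[[0.1,-0.07,0.02],[0,0,0]],[[0.2,-0.15,0.05],[0,0,0]],[[0.3,-0.22,0.07],[0,0,0]],[[0.4,-0.3,0.1],[0,0,0]],[[0.5,-0.37,0.12],[0,0,0]],[[0.6,-0.44,0.15],[0,0,0]],[[0.7,-0.52,0.17],[0,0,0]],[[0.8,-0.59,0.19],[0,0,0]],[[0.9,-0.67,0.22],[0,0,0]],[[1,-0.74,0.24],[0,0,0]]]'
python3 -c "
from h import *
plan((.46,-.2,.15,.44),(.42,.15,.1,.2),(.3674,.250,.06,.2))"
```

```text
clock: 1.1
position: [0.3146, -0.4765, 0.2119]
ee_rot: [0.976, 0.219, -0.0, 0.0]
ft_force: [-0.5, 0.2, 0.7]
grip_width: 0.78
grasp_force: 0.0
clock: 2.1
position: [0.3616, -0.3887, 0.1927]
ee_rot: [0.976, 0.219, -0.0, -0.0]
ft_force: [0.1, 0.4, 0.2]
grip_width: 0.779
grasp_force: 0.0
t 2.1 p [ 0.3616 -0.3887  0.1927] psi 0.442 f [0.1 0.4 0.2] grip 0.779 0.0
[ 0.99  -0.75   0.249] [-0.     0.     0.001] -> [ 0.408 -0.301  0.173]
[ 0.99  -0.751  0.249] [-0.     0.     0.001] -> [ 0.453 -0.212  0.153]
[ 0.14  -0.106  0.035] [-0.  0.  0.] -> [ 0.46 -0.2   0.15]
[ 0.335 -0.99   0.148] [ 0.    -0.     0.073] -> [ 0.451 -0.117  0.138]
[ 0.273 -0.99   0.146] [ 0.    -0.     0.071] -> [ 0.441 -0.035  0.126]
[ 0.214 -0.99   0.144] [ 0.   -0.    0.07] -> [0.432 0.045 0.115]
[ 0.158 -0.99   0.142] [ 0.   -0.    0.07] -> [0.423 0.125 0.104]
[ 0.033 -0.314  0.045] [ 0.    -0.     0.022] -> [0.42 0.15 0.1 ]
[-0.289 -0.99   0.365] [-0.  0. -0.] -> [0.382 0.223 0.071]
[-0.107 -0.366  0.135] [-0.  0.  0.] -> [0.367 0.25  0.06 ]
```

```bash

python3 -m inch '[[[0.1,-0.1,0.03],[0,0,0]],[[0.2,-0.2,0.06],[0,0,0]],[[0.3,-0.3,0.09],[0,0,0]],[[0.4,-0.4,0.12],[0,0,0]],[[0.5,-0.5,0.15],[0,0,0]],[[0.6,-0.6,0.18],[0,0,0]],[[0.7,-0.7,0.21],[0,0,0]],[[0.8,-0.8,0.24],[0,0,0]],[[0.9,-0.9,0.27],[0,0,0]],[[1,-1,0.3],[0,0,0]]]' >/dev/null
python3 -m inch '[[[0.1,-0.1,0.03],[0,0,0]],[[0.2,-0.2,0.06],[0,0,0]],[[0.3,-0.3,0.09],[0,0,0]],[[0.4,-0.4,0.12],[0,0,0]],[[0.5,-0.5,0.15],[0,0,0]],[[0.6,-0.6,0.18],[0,0,0]],[[0.7,-0.7,0.21],[0,0,0]],[[0.8,-0.8,0.24],[0,0,0]],[[0.9,-0.9,0.27],[0,0,0]],[[1,-1,0.3],[0,0,0]]]' >/dev/null
python3 -m inch '[[[0.04,-0.1,0.03],[0,0,0]],[[0.08,-0.2,0.06],[0,0,0]],[[0.12,-0.3,0.09],[0,0,0]],[[0.16,-0.4,0.12],[0,0,0]],[[0.2,-0.5,0.15],[0,0,0]],[[0.24,-0.6,0.18],[0,0,0]],[[0.28,-0.7,0.21],[0,0,0]],[[0.32,-0.8,0.24],[0,0,0]],[[0.36,-0.9,0.27],[0,0,0]],[[0.4,-1,0.3],[0,0,0]]]' >/dev/null
python3 -c "
from h import *
plan((.3674,.250,.04,.2))"
```

```text
t 5.1 p [ 0.4322 -0.0898  0.1207] psi 0.442 f [ 0. -0.  0.] grip 0.779 0.0
[ 0.256 -0.99   0.239] [ 0.    -0.     0.073] -> [ 0.417 -0.009  0.102]
[ 0.197 -0.99   0.236] [ 0.    -0.     0.072] -> [0.402 0.07  0.083]
[ 0.139 -0.99   0.233] [ 0.    -0.     0.071] -> [0.387 0.148 0.064]
[ 0.083 -0.99   0.232] [ 0.    -0.     0.071] -> [0.372 0.227 0.046]
[ 0.008 -0.299  0.07 ] [ 0.    -0.     0.021] -> [0.367 0.25  0.04 ]
```

```bash

python3 -m inch '[[[0.03,-0.1,0.02],[0,0,0.03]],[[0.05,-0.2,0.04],[0,0,0.06]],[[0.08,-0.3,0.06],[0,0,0.09]],[[0.1,-0.4,0.08],[0,0,0.12]],[[0.13,-0.5,0.1],[0,0,0.15]],[[0.15,-0.6,0.12],[0,0,0.18]],[[0.18,-0.7,0.14],[0,0,0.21]],[[0.2,-0.8,0.16],[0,0,0.24]],[[0.23,-0.9,0.18],[0,0,0.27]],[[0.25,-1,0.2],[0,0,0.308]]]' >/dev/null
python3 -m inch '[[[0,-0.1,0.01],[0,0,0]],[[0,-0.2,0.02],[0,0,0]],[[0,-0.3,0.03],[0,0,0]],[[0,-0.4,0.04],[0,0,0]],[[0,-0.5,0.05],[0,0,0]],[[0,-0.6,0.06],[0,0,0]],[[0,-0.7,0.07],[0,0,0]],[[0,-0.8,0.08],[0,0,0]],[[0,-0.9,0.09],[0,0,0]],[[0,-1,0.1],[0,0,0]]]' >/dev/null
python3 -m inch '[[[0,-0.1,0.02],[0,0,0]],[[0,-0.2,0.04],[0,0,0]],[[0,-0.3,0.06],[0,0,0]],[[0,-0.4,0.08],[0,0,0]],[[0,-0.5,0.1],[0,0,0]],[[0,-0.6,0.12],[0,0,0]],[[0,-0.7,0.14],[0,0,0]],[[0,-0.8,0.16],[0,0,0]],[[0,-0.9,0.18],[0,0,0]],[[0,-1,0.2],[0,0,0]]]' >/dev/null
python3 -c "
from h import *
plan((.3674,.250,.03,.2))"
```

```text
t 8.1 p [0.3842 0.1478 0.0808] psi 0.200 f [0.3 0.3 0. ] grip 0.777 0.0
[ 0.036 -0.99   0.486] [ 0. -0. -0.] -> [0.371 0.226 0.042]
[ 0.011 -0.304  0.149] [ 0. -0. -0.] -> [0.367 0.25  0.03 ]
```

```bash

python3 -m inch '[[[0,-0.1,0.04],[0,0,0]],[[0.01,-0.2,0.08],[0,0,0]],[[0.01,-0.3,0.12],[0,0,0]],[[0.02,-0.4,0.16],[0,0,0]],[[0.02,-0.5,0.2],[0,0,0]],[[0.03,-0.6,0.24],[0,0,0]],[[0.03,-0.7,0.28],[0,0,0]],[[0.03,-0.8,0.32],[0,0,0]],[[0.04,-0.9,0.36],[0,0,0]],[[0.04,-1,0.4],[0,0,0]]]' 0.76 >/dev/null
python3 -m inch '[[[0,-0.1,0],[0,0,0]],[[0.01,-0.2,0],[0,0,0]],[[0.01,-0.29,0.05],[0,0,0]],[[0.01,-0.29,0.1],[0,0,0]],[[0.01,-0.29,0.2],[0,0,0]],[[0.01,-0.29,0.3],[0,0,0]],[[0.01,-0.29,0.38],[0,0,0]],[[0.01,-0.29,0.44],[0,0,0]],[[0.01,-0.29,0.48],[0,0,0]],[[0.01,-0.29,0.5],[0,0,0]]]' 
python3 - <<'E'
from h import *
plan((.3674,.250,.001,.2))
im=snap('top','a')[215:300,120:230]; s=snap('side','b')[130:200,140:250]
cv2.imwrite('pics/c1.png',np.vstack([cv2.resize(i[:,:,::-1],(550,300 if k else 300),interpolation=cv2.INTER_CUBIC) for k,i in enumerate((im,s))]))
E
```

```text
clock: 10.1
position: [0.3677, 0.249, 0.0086]
ee_rot: [0.995, 0.1, -0.0, 0.0]
ft_force: [0.5, -0.4, -0.1]
grip_width: 0.762
grasp_force: 0.0
t 10.1 p [0.3677 0.249  0.0086] psi 0.200 f [ 0.5 -0.4 -0.1] grip 0.762 0.0
[-0.001 -0.013  0.094] [ 0.  0. -0.] -> [0.367 0.25  0.001]
```

View pics/c1.png

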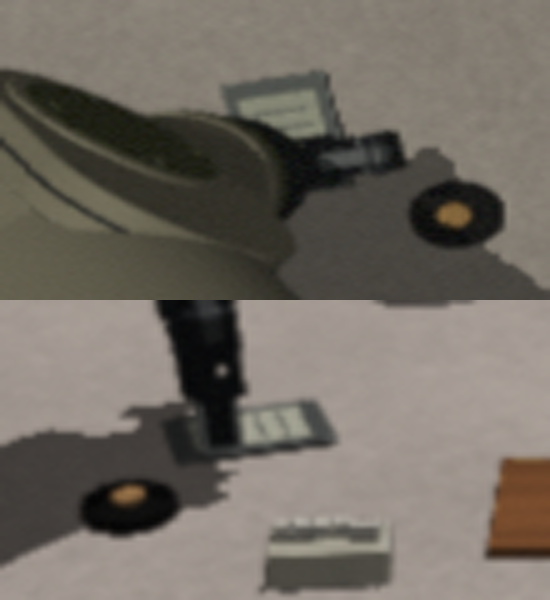

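The fingers straddle the card behind its middle. Next I lower to tip height and pinch.

```bash

python3 -m inch '[[[0,0,0.02],[0,0,0]],[[0,-0.01,0.04],[0,0,0]],[[0,-0.01,0.06],[0,0,0]],[[0,-0.01,0.08],[0,0,0]],[[0,-0.01,0.1],[0,0,0]],[[0,-0.01,0.11],[0,0,0]],[[0,-0.01,0.12],[0,0,0]],[[0,-0.01,0.13],[0,0,0]],[[0,-0.01,0.13],[0,0,0]],[[0,-0.01,0.13],[0,0,0]]]'
python3 -m inch '[[[0,0,0],[0,0,0]],[[0,0,0],[0,0,0]],[[0,0,0],[0,0,0]],[[0,0,0],[0,0,0]],[[0,0,0],[0,0,0]],[[0,0,0],[0,0,0]],[[0,0,0],[0,0,0]],[[0,0,0],[0,0,0]],[[0,0,0],[0,0,0]],[[0,0,0],[0,0,0]]]' 0.5 50
```

```text
clock: 11.2
position: [0.3676, 0.2499, -0.0015]
ee_rot: [0.995, 0.1, 0.0, 0.0]
ft_force: [-0.7, 0.2, -0.1]
grip_width: 0.759
grasp_force: 0.0
clock: 12.2
position: [0.3678, 0.2501, -0.001]
ee_rot: [0.995, 0.1, 0.0, 0.0]
ft_force: [-2.8, -0.7, 8.3]
grip_width: 0.601
grasp_force: 50.5
```

```bash

python3 -m inch '[[[0,0,-0.02],[0,0,0]],[[0,0,-0.05],[0,0,0]],[[0,0,-0.1],[0,0,0.03]],[[0.05,0.05,-0.2],[0,0,0.08]],[[0.15,0.1,-0.3],[0,0,0.14]],[[0.25,0.2,-0.4],[0,0,0.2]],[[0.35,0.25,-0.45],[0,0,0.26]],[[0.45,0.3,-0.5],[0,0,0.32]],[[0.55,0.35,-0.5],[0,0,0.38]],[[0.65,0.4,-0.5],[0,0,0.424]]]'
python3 - <<'E'
from h import *
plan((.5226,.1444,.035,-.133),(.5226,.1444,.0085,-.133))
im=snap('top','a2')[150:250,150:260]; s=snap('side','b2')[130:210,160:310]
cv2.imwrite('pics/c2.png',np.hstack([cv2.resize(i[:,:,::-1],None,fx=f,fy=f,interpolation=cv2.INTER_CUBIC)[:300] for f,i in ((3,im),(3.75,s))])[:, :800])
E
```

```text
clock: 13.2
position: [0.4258, 0.2285, 0.0386]
ee_rot: [0.998, -0.068, 0.0, 0.0]
ft_force: [-0.4, -0.1, -0.3]
grip_width: 0.607
grasp_force: 51.9
t 13.2 p [0.4258 0.2285 0.0386] psi -0.137 f [-0.4 -0.1 -0.3] grip 0.607 51.9
[0.99  0.646 0.033] [ 0.    -0.    -0.004] -> [0.497 0.166 0.036]
[0.352 0.231 0.012] [ 0.    -0.    -0.001] -> [0.523 0.144 0.035]
[ 0.    -0.     0.331] [-0.  0.  0.] -> [0.523 0.144 0.008]
```

View pics/c2.png

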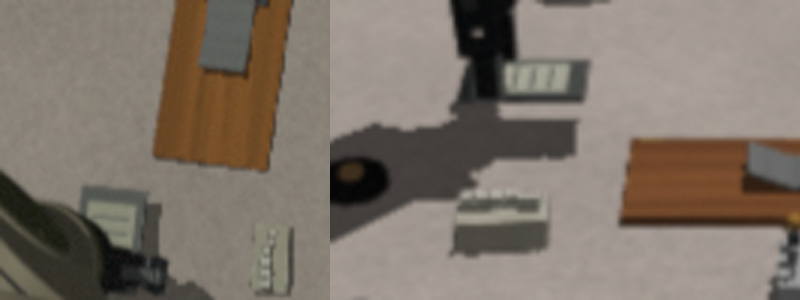

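```bash
python3 - <<'E'
from h import *
a=tri((178,212),(228.8,146.5)); b=tri((199.3,214),(226.9,156.9)); print(a,b,(a[0]+b[0])/2-[.4258,.2285,.0386+.005])
E
```

```text
(array([0.49048872, 0.24648551, 0.0405728 ]), [np.float64(0.002346122307090543), np.float64(0.0023461223070905335)]) (array([0.48434826, 0.19386855, 0.03888632]), [np.float64(0.0012895621667563043), np.float64(0.0012895621667563758)]) [ 0.06161849 -0.00832297 -0.00387044]
```

```bash

python3 -m inch '[[[0.05,0.03,0],[0,0,0]],[[0.15,0.1,0],[0,0,0]],[[0.25,0.16,0],[0,0,0]],[[0.35,0.23,0],[0,0,0]],[[0.45,0.3,0],[0,0,0]],[[0.55,0.36,0],[0,0,0]],[[0.65,0.43,0],[0,0,0]],[[0.75,0.5,0],[0,0,0]],[[0.85,0.55,0],[0,0,0]],[[0.95,0.62,0],[0,0,-0.005]]]' >/dev/null
python3 -m inch '[[[0.1,0.06,0],[0,0,0]],[[0.2,0.13,0],[0,0,0]],[[0.3,0.2,0.03],[0,0,0]],[[0.39,0.26,0.08],[0,0,0]],[[0.39,0.26,0.14],[0,0,0]],[[0.39,0.26,0.2],[0,0,0]],[[0.39,0.26,0.26],[0,0,0]],[[0.39,0.26,0.31],[0,0,0]],[[0.39,0.26,0.35],[0,0,0]],[[0.39,0.26,0.35],[0,0,0]]]'
python3 - <<'E'
from h import *
plan((.5226,.1444,.0085,-.133))
im=snap('top','a3')[130:230,180:290]; s=snap('side','b3')[130:210,190:340]
cv2.imwrite('pics/c3.png',np.hstack([cv2.resize(i[:,:,::-1],None,fx=f,fy=f,interpolation=cv2.INTER_CUBIC)[:300] for f,i in ((3,im),(3.75,s))])[:, :800])
E
```

```text
clock: 15.3
position: [0.5216, 0.145, 0.0101]
ee_rot: [0.998, -0.064, -0.0, 0.0]
ft_force: [0.2, -0.4, -0.1]
grip_width: 0.601
grasp_force: 51.9
t 15.3 p [0.5216 0.145  0.0101] psi -0.129 f [ 0.2 -0.4 -0.1] grip 0.601 51.9
[0.014 0.006 0.019] [0.    0.001 0.005] -> [0.523 0.144 0.008]
```

View pics/c3.png

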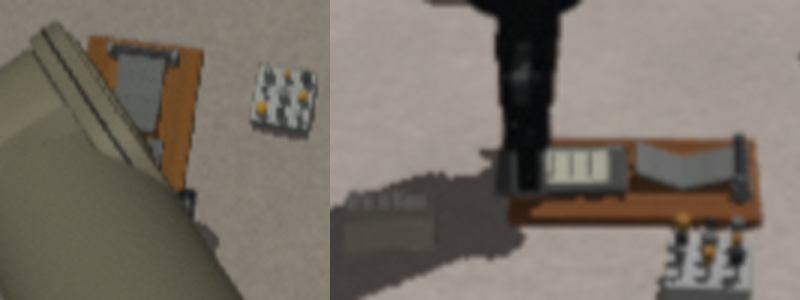

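```bash

python3 -m inch '[[[0,0,0.015],[0,0,0]],[[0,0,0.03],[0,0,0.003]],[[0.05,0.005,0.03],[0,0,0.005]],[[0.12,0.005,0.03],[0,0,0.005]],[[0.2,0.005,0.03],[0,0,0.005]],[[0.28,0.005,0.03],[0,0,0.005]],[[0.36,0.005,0.03],[0,0,0.005]],[[0.44,0.005,0.03],[0,0,0.005]],[[0.5,0.005,0.03],[0,0,0.005]],[[0.55,0.005,0.03],[0,0,0.005]]]'
python3 - <<'E'
from h import *
plan((.5885,.1356,.0075,-.133))
s=snap('side','b4')[140:200,220:330]
cv2.imwrite('pics/c4.png',cv2.resize(s[:,:,::-1],None,fx=6,fy=6,interpolation=cv2.INTER_CUBIC))
E
```

```text
clock: 16.4
position: [0.5658, 0.1388, 0.008]
ee_rot: [0.998, -0.066, -0.0, 0.0]
ft_force: [-1.5, -0.3, -1.7]
grip_width: 0.607
grasp_force: 52.0
t 16.4 p [0.5658 0.1388 0.008 ] psi -0.133 f [-1.5 -0.3 -1.7] grip 0.607 52.0
[0.286 0.002 0.006] [ 0.  0. -0.] -> [0.588 0.136 0.008]
```

View pics/c4.png

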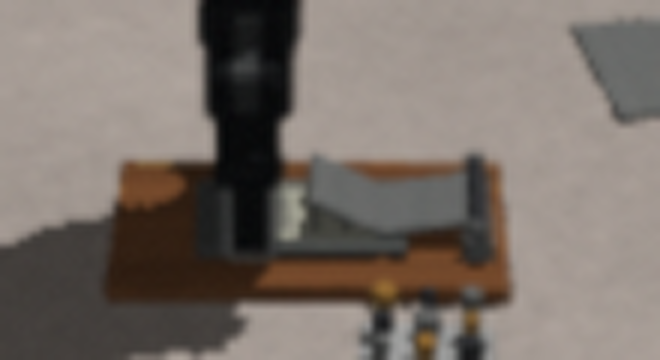

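The card is going in flat under the clip, with its leading edge at about x=405 in the crop. I'll slide it on to the stop.

```bash

python3 -m inch '[[[0.04,0,0],[0,0,0]],[[0.08,0,0],[0,0,0]],[[0.12,0,0],[0,0,0]],[[0.16,0,0],[0,0,0]],[[0.2,0,0],[0,0,0]],[[0.23,0,0],[0,0,0]],[[0.26,0,0],[0,0,0]],[[0.28,0,0],[0,0,0]],[[0.3,0,0],[0,0,0]],[[0.3,0,0],[0,0,0]]]'
python3 -c "
from h import *
plan((.5885,.1356,.0075,-.133))"
```

```text
clock: 17.45
position: [0.5878, 0.136, 0.0074]
ee_rot: [0.998, -0.066, -0.002, 0.0]
ft_force: [-5.9, 0.5, -1.8]
grip_width: 0.603
grasp_force: 52.1
t 17.4 p [0.5878 0.136  0.0074] psi -0.133 f [-5.9  0.5 -1.8] grip 0.603 52.1
[ 0.009  0.003 -0.001] [0.001 0.004 0.   ] -> [0.588 0.136 0.008]
```

```bash

python3 -m inch '[[[0.01,0,0],[0,0,0]],[[0.02,0,0],[0,0,0]],[[0.03,0,0],[0,0,0]],[[0.03,0,0],[0,0,0]],[[0.03,0,0],[0,0,0]],[[0.03,0,0],[0,0,0]],[[0.03,0,0],[0,0,0]],[[0.03,0,0],[0,0,0]],[[0.03,0,0],[0,0,0]],[[0.03,0,0],[0,0,0]]]'
```

```text
clock: 18.45
position: [0.5881, 0.136, 0.0072]
ee_rot: [0.998, -0.066, -0.003, 0.001]
ft_force: [-15.8, 0.4, 5.1]
grip_width: 0.6
grasp_force: 52.9
```

```bash

python3 -m inch '[[[0,0,0],[0,0,0]],[[0,0,0],[0,0,0]],[[0,0,0],[0,0,0]],[[-0.03,0,0],[0,0,0]],[[-0.03,0,-0.02],[0,0,0]],[[-0.03,0,-0.1],[0,0,0]],[[-0.03,0,-0.2],[0,0,0]],[[-0.03,0,-0.35],[0,0,0]],[[-0.03,0,-0.5],[0,0,0]],[[-0.03,0,-0.65],[0,0,0]]]' 0.72
python3 - <<'E'
from h import *
a=cv2.imread('pics/top0.png')[218:262,290:330]; b=cv2.imread('pics/side0.png')[215:257,178:224]
c=cv2.imread('pics/top0.png')[218:262,225:255]
s=snap('side','b5')[140:200,220:330,::-1]
r=lambda i,f:cv2.resize(i,None,fx=f,fy=f,interpolation=cv2.INTER_CUBIC)
A=np.zeros((600,800,3),np.uint8)
for i,f,x,y in((a,7,0,0),(b,6.8,290,0),(c,7,0,310),(s,4.4,300,320)):
    q=r(i,f)[:600-y,:800-x]; A[y:y+q.shape[0],x:x+q.shape[1]]=q
cv2.imwrite('pics/c5.png',A)
E
```

```text
clock: 19.45
position: [0.5896, 0.1358, 0.0617]
ee_rot: [0.998, -0.066, 0.0, -0.0]
ft_force: [-0.7, -0.2, -0.7]
grip_width: 0.721
grasp_force: 0.0
```

View pics/c5.png

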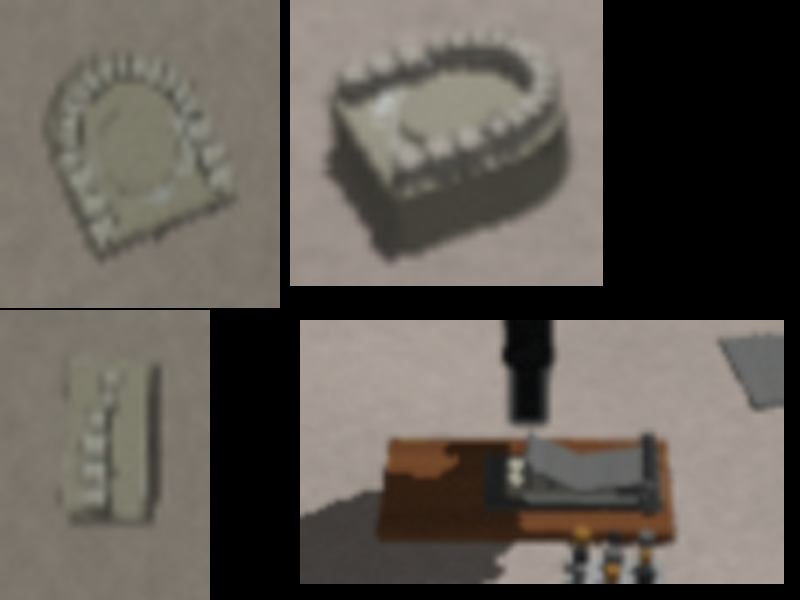

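```bash
python3 - <<'E'
from h import *
np.set_printoptions(precision=4,suppress=True)
T7=lambda L,x0,y0:[(x0+(u+.5)/7-.5,y0+(v+.5)/7-.5) for u,v in L]
S7=lambda L:[(178+(u+.5)/6.8-.5,215+(v+.5)/6.8-.5) for u,v in L]
print('C',ray('top',[(0,0)],.8654)[0], )
print('full top back L,R,', ray('top',T7([(103,248),(233,198)],290,218),.022), ' apex',ray('top',T7([(122,55),(47,150)],290,218),.028))
print('side back near,far top',ray('side',S7([(103,203),(45,100)]),.022),'bot',ray('side',S7([(100,262),(38,170)]),0))
q=ray('top',T7([(71,52),(152,54),(147,207),(68,210)],225,218),.022); print('half',q,q.mean(0))
print('half side bottom',ray('side',S([(265,162),(185,166)]),0),'top far',ray('side',S([(266,120),(190,121)]),.022),'topnear',ray('side',S([(265,137),(187,140)]),.022))
plan()
E
```

```text
C [0.4714 0.0635 0.8654]
full top back L,R, [[ 0.3864 -0.065   0.022 ]
 [ 0.4038 -0.1111  0.022 ]]  apex [[ 0.4542 -0.0722  0.028 ]
 [ 0.4209 -0.0453  0.028 ]]
side back near,far top [[ 0.4066 -0.1164  0.022 ]
 [ 0.3884 -0.0671  0.022 ]] bot [[ 0.4036 -0.1158  0.    ]
 [ 0.3842 -0.0721  0.    ]]
half [[0.456  0.1077 0.022 ]
 [0.4552 0.0787 0.022 ]
 [0.401  0.0804 0.022 ]
 [0.4    0.1085 0.022 ]] [0.4281 0.0938 0.022 ]
half side bottom [[0.457  0.0819 0.    ]
 [0.3991 0.0837 0.    ]] top far [[0.4597 0.1042 0.022 ]
 [0.4042 0.1098 0.022 ]] topnear [[0.4584 0.081  0.022 ]
 [0.4026 0.084  0.022 ]]
t 19.5 p [0.5906 0.1361 0.0636] psi -0.133 f [1.5 0.7 2.1] grip 0.719 0.0
```

```bash
python3 -c "
from h import *
plan((.5,.02,.1,.40),(.4125,-.0822,.06,.40),(.4125,-.0822,.002,.40))"
```

```text
t 19.5 p [0.5906 0.1361 0.0636] psi -0.133 f [1.5 0.7 2.1] grip 0.719 0.0
[-0.578  0.99  -0.286] [-0.    -0.003 -0.423] -> [0.534 0.064 0.086]
[-0.526  0.452 -0.172] [-0.    -0.002 -0.256] -> [0.5  0.02 0.1 ]
[-0.99   0.494  0.329] [0. 0. 0.] -> [ 0.442 -0.047  0.074]
[-0.515  0.257  0.171] [0. 0. 0.] -> [ 0.412 -0.082  0.06 ]
[ 0.    -0.     0.725] [0. 0. 0.] -> [ 0.412 -0.082  0.002]
```

```bash

python3 -m inch '[[[-0.06,0.1,-0.1],[0,0,-0.07]],[[-0.12,0.2,-0.2],[0,0,-0.14]],[[-0.18,0.3,-0.3],[0,0,-0.21]],[[-0.24,0.4,-0.4],[0,0,-0.28]],[[-0.3,0.5,-0.45],[0,0,-0.35]],[[-0.36,0.6,-0.45],[0,0,-0.42]],[[-0.42,0.7,-0.45],[0,0,-0.49]],[[-0.48,0.8,-0.45],[0,0,-0.56]],[[-0.54,0.9,-0.45],[0,0,-0.62]],[[-0.6,1,-0.45],[0,0,-0.68]]]' 1 >/dev/null
python3 -m inch '[[[-0.1,0.05,0],[0,0,0]],[[-0.2,0.1,0],[0,0,0]],[[-0.3,0.16,0],[0,0,0]],[[-0.4,0.21,0],[0,0,0]],[[-0.5,0.26,0],[0,0,0]],[[-0.6,0.31,0],[0,0,0]],[[-0.7,0.36,0.05],[0,0,0]],[[-0.8,0.42,0.1],[0,0,0]],[[-0.9,0.47,0.15],[0,0,0]],[[-1,0.52,0.2],[0,0,0]]]' >/dev/null
python3 -m inch '[[[-0.1,0.05,0.02],[0,0,0]],[[-0.2,0.1,0.04],[0,0,0]],[[-0.3,0.16,0.06],[0,0,0]],[[-0.4,0.21,0.08],[0,0,0]],[[-0.5,0.26,0.1],[0,0,0]],[[-0.6,0.31,0.12],[0,0,0]],[[-0.7,0.36,0.14],[0,0,0]],[[-0.8,0.42,0.16],[0,0,0]],[[-0.9,0.47,0.18],[0,0,0]],[[-1,0.52,0.2],[0,0,0]]]' >/dev/null
python3 -c "
from h import *
plan((.4125,-.0822,.002,.40)); snap('side','b6')"
```

```text
t 22.5 p [ 0.4158 -0.0769  0.064 ] psi 0.401 f [-0.1  0.2 -0.3] grip 0.997 0.0
[-0.064  0.045  0.775] [ 0.    -0.     0.001] -> [ 0.412 -0.082  0.002]
```

```bash

python3 -m inch '[[[-0.03,0.02,0.02],[0,0,0]],[[-0.06,0.045,0.1],[0,0,0]],[[-0.06,0.045,0.2],[0,0,0]],[[-0.06,0.045,0.3],[0,0,0]],[[-0.06,0.045,0.4],[0,0,0]],[[-0.06,0.045,0.5],[0,0,0]],[[-0.06,0.045,0.6],[0,0,0]],[[-0.06,0.045,0.7],[0,0,0]],[[-0.06,0.045,0.75],[0,0,0]],[[-0.06,0.045,0.77],[0,0,0]]]' 
python3 -m inch '[[[0,0,0],[0,0,0]],[[0,0,0],[0,0,0]],[[0,0,0],[0,0,0]],[[0,0,0],[0,0,0]],[[0,0,0],[0,0,0]],[[0,0,0],[0,0,0]],[[0,0,0],[0,0,0]],[[0,0,0],[0,0,0]],[[0,0,0],[0,0,0]],[[0,0,0],[0,0,0]]]' 0.5 40
python3 - <<'E'
from h import *
plan((.4125,-.0822,.05,.40),(.5995-.012,-.192,.05,-.07))
a=snap('top','a7')[200:270,260:370,::-1]; b=snap('side','b7')[190:260,160:250,::-1]
cv2.imwrite('pics/c7.png',np.hstack([cv2.resize(a,(440,280),interpolation=2),cv2.resize(b,(360,280),interpolation=2)]))
E
```

```text
clock: 23.55
position: [0.413, -0.0813, 0.002]
ee_rot: [0.98, 0.199, -0.0, -0.0]
ft_force: [-0.4, -1.0, -1.4]
grip_width: 0.997
grasp_force: 0.0
clock: 24.55
position: [0.4136, -0.0815, 0.0029]
ee_rot: [0.98, 0.199, 0.0, 0.0]
ft_force: [-0.8, 0.6, 5.9]
grip_width: 0.645
grasp_force: 43.0
t 24.6 p [ 0.4136 -0.0815  0.0029] psi 0.401 f [-0.8  0.6  5.9] grip 0.645 43.0
[-0.016  0.003 -0.588] [ 0.001 -0.001  0.001] -> [ 0.412 -0.082  0.05 ]
[0.693 0.99  0.   ] [ 0.   -0.    0.28] -> [ 0.494 -0.134  0.05 ]
[0.99  0.905 0.   ] [ 0.    -0.     0.311] -> [ 0.585 -0.191  0.05 ]
[0.029 0.016 0.   ] [ 0.    -0.     0.008] -> [ 0.588 -0.192  0.05 ]
```

View pics/c7.png

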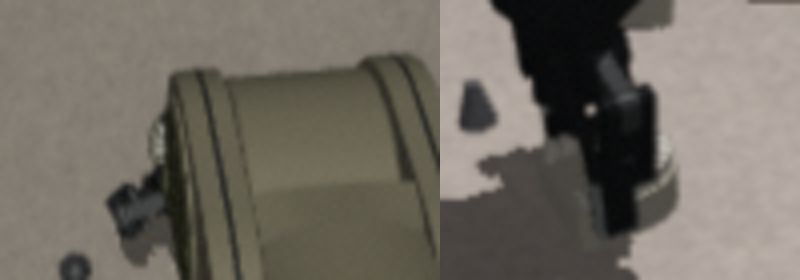

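```bash

python3 -m inch '[[[0,0,-0.1],[0,0,0]],[[0,0,-0.25],[0,0,0]],[[0.05,0.05,-0.4],[0,0,0.02]],[[0.1,0.15,-0.55],[0,0,0.06]],[[0.2,0.27,-0.65],[0,0,0.12]],[[0.3,0.41,-0.65],[0,0,0.18]],[[0.4,0.55,-0.65],[0,0,0.24]],[[0.5,0.69,-0.65],[0,0,0.3]],[[0.6,0.83,-0.65],[0,0,0.36]],[[0.68,0.95,-0.65],[0,0,0.42]]]' 
python3 -c "
from h import *
plan((.5995-.012,-.192,.05,-.07))"
```

```text
clock: 25.65
position: [0.4942, -0.131, 0.0556]
ee_rot: [0.999, 0.034, 0.001, 0.0]
ft_force: [-0.6, 0.2, -1.6]
grip_width: 0.64
grasp_force: 43.2
t 25.6 p [ 0.4942 -0.131   0.0556] psi 0.068 f [-0.6  0.2 -1.6] grip 0.640 43.2
[0.99  0.748 0.064] [ 0.    -0.001  0.156] -> [ 0.577 -0.185  0.051]
[0.133 0.077 0.008] [ 0.    -0.     0.019] -> [ 0.588 -0.192  0.05 ]
```

```bash

python3 -m inch '[[[0.1,0.07,0],[0,0,0.02]],[[0.2,0.15,0],[0,0,0.04]],[[0.3,0.22,0],[0,0,0.06]],[[0.4,0.3,0],[0,0,0.08]],[[0.5,0.37,0],[0,0,0.1]],[[0.6,0.45,0],[0,0,0.12]],[[0.7,0.52,0],[0,0,0.14]],[[0.8,0.6,0],[0,0,0.16]],[[0.9,0.68,0],[0,0,0.17]],[[1,0.75,0],[0,0,0.175]]]'
python3 - <<'E'
from h import *
plan((.5995-.012,-.192,.023,-.07))
a=snap('top','a8')[130:220,300:410,::-1]; b=snap('side','b8')[190:310,250:350,::-1]
cv2.imwrite('pics/c8.png',np.hstack([cv2.resize(a,(440,360),interpolation=2),cv2.resize(b,(300,360),interpolation=2)]))
E
```

```text
clock: 26.65
position: [0.5777, -0.185, 0.0545]
ee_rot: [0.999, -0.033, -0.0, 0.0]
ft_force: [0.3, 0.1, -2.3]
grip_width: 0.644
grasp_force: 43.2
t 26.6 p [ 0.5777 -0.185   0.0545] psi -0.067 f [ 0.3  0.1 -2.3] grip 0.644 43.2
[0.128 0.079 0.393] [0.    0.    0.004] -> [ 0.588 -0.192  0.023]
```

View pics/c8.png

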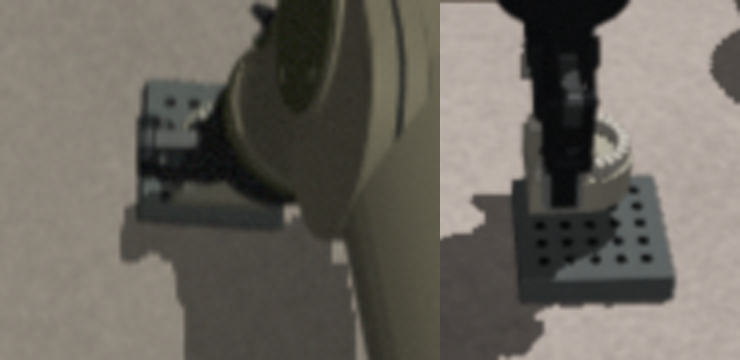

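```bash
python3 - <<'E'
from h import *
print(ray('side',[(279,261.5)],.0516),ray('side',[(314.2,243)],.066))
R=Ro.from_euler('z',-.067).as_matrix()
p=np.array([.5777,-.185,0])
for g in(.008,.012,.016):
    c=p+R@[g,0,0]; print(g,c,c+R@[-.031,-.028,0],'predpix back',proj('side',c+R@[-.031,-.028,.0516]),'front max',max(proj('side',c+R@[.031*np.cos(t),.028*np.sin(t),z])[0] for t in np.linspace(-1.5,1.5,30) for z in(.0516,.0736)))
E
```

```text
[[ 0.55874476 -0.21537991  0.0516    ]] [[ 0.6242676  -0.19110222  0.066     ]]
0.008 [ 0.58568205 -0.1855356   0.        ] [ 0.55287701 -0.21139733  0.        ] predpix back (np.float64(275.2908905669658), np.float64(260.2032465628623)) front max 309.8222147624808
0.012 [ 0.58967308 -0.1858034   0.        ] [ 0.55686803 -0.21166513  0.        ] predpix back (np.float64(277.61385076180613), np.float64(260.12526734209655)) front max 312.1144289904102
0.016 [ 0.5936641 -0.1860712  0.       ] [ 0.56085906 -0.21193293  0.        ] predpix back (np.float64(279.93640826389174), np.float64(260.0473016392839)) front max 314.40625060855234
```

```bash

python3 -m inch '[[[0.04,0.04,0.02],[0,0,0]],[[0.09,0.08,0.07],[0,0,0]],[[0.09,0.08,0.14],[0,0,0]],[[0.09,0.08,0.2],[0,0,0]],[[0.09,0.08,0.26],[0,0,0]],[[0.09,0.08,0.3],[0,0,0]],[[0.09,0.08,0.34],[0,0,0]],[[0.09,0.08,0.37],[0,0,0]],[[0.09,0.08,0.38],[0,0,0]],[[0.09,0.08,0.385],[0,0,0]]]'
```

```text
clock: 27.75
position: [0.5838, -0.1913, 0.0237]
ee_rot: [0.999, -0.033, 0.0, 0.0]
ft_force: [-0.4, 0.9, -1.6]
grip_width: 0.644
grasp_force: 43.2
```

```bash

python3 -m inch '[[[0,0,0.005],[0,0,0]],[[0,0,0.01],[0,0,0]],[[0,0,0.015],[0,0,0]],[[0,0,0.02],[0,0,0]],[[0,0,0.02],[0,0,0]],[[0,0,0.02],[0,0,0]],[[0,0,0.02],[0,0,0]],[[0,0,0.02],[0,0,0]],[[0,0,0.02],[0,0,0]],[[0,0,0.02],[0,0,0]]]'
python3 -m inch '[[[0,0,0],[0,0,0]],[[0,0,0],[0,0,0]],[[0,0,0],[0,0,0]],[[0,0,0],[0,0,0]],[[0,0,-0.1],[0,0,0]],[[0,0,-0.25],[0,0,0]],[[0,0,-0.4],[0,0,0]],[[0,0,-0.55],[0,0,0]],[[0,0,-0.7],[0,0,0]],[[-0.02,0,-0.85],[0,0,0]]]' 0.95
python3 -c "
from h import *
plan((.429,.0945,.06,-.035))"
```

```text
clock: 28.75
position: [0.584, -0.1913, 0.0231]
ee_rot: [0.999, -0.033, 0.0, 0.0]
ft_force: [-3.4, 0.3, 7.5]
grip_width: 0.643
grasp_force: 44.3
clock: 29.75
position: [0.5824, -0.1911, 0.0915]
ee_rot: [0.999, -0.033, 0.0, 0.0]
ft_force: [0.3, 0.2, 0.5]
grip_width: 0.949
grasp_force: 0.0
t 29.8 p [ 0.5824 -0.1911  0.0915] psi -0.066 f [0.3 0.2 0.5] grip 0.949 0.0
[-0.62  -0.99   0.113] [ 0.    -0.    -0.011] -> [ 0.538 -0.109  0.082]
[-0.607 -0.99   0.112] [ 0.    -0.    -0.011] -> [ 0.494 -0.027  0.073]
[-0.595 -0.99   0.112] [ 0.    -0.    -0.011] -> [0.451 0.054 0.064]
[-0.289 -0.49   0.055] [ 0.    -0.    -0.006] -> [0.429 0.094 0.06 ]
```

```bash

python3 -m inch '[[[-0.06,-0.1,0],[0,0,-0.01]],[[-0.12,-0.2,0],[0,0,-0.02]],[[-0.18,-0.3,0],[0,0,-0.03]],[[-0.24,-0.4,0],[0,0,-0.04]],[[-0.3,-0.5,0],[0,0,-0.04]],[[-0.36,-0.6,0],[0,0,-0.04]],[[-0.42,-0.7,0],[0,0,-0.04]],[[-0.48,-0.8,0],[0,0,-0.04]],[[-0.54,-0.9,0],[0,0,-0.04]],[[-0.6,-1,0],[0,0,-0.04]]]' 0.7 >/dev/null
python3 -m inch '[[[-0.06,-0.1,0],[0,0,0]],[[-0.12,-0.2,0],[0,0,0]],[[-0.18,-0.3,0],[0,0,0]],[[-0.24,-0.4,0],[0,0,0]],[[-0.3,-0.5,0],[0,0,0]],[[-0.36,-0.6,0],[0,0,0]],[[-0.42,-0.7,0],[0,0,0]],[[-0.48,-0.8,0],[0,0,0]],[[-0.54,-0.9,0],[0,0,0]],[[-0.6,-1,0],[0,0,0]]]' >/dev/null
python3 -m inch '[[[-0.06,-0.1,0.03],[0,0,0]],[[-0.12,-0.2,0.06],[0,0,0]],[[-0.18,-0.3,0.09],[0,0,0]],[[-0.24,-0.4,0.12],[0,0,0]],[[-0.3,-0.5,0.15],[0,0,0]],[[-0.36,-0.6,0.18],[0,0,0]],[[-0.42,-0.7,0.21],[0,0,0]],[[-0.48,-0.8,0.24],[0,0,0]],[[-0.54,-0.9,0.27],[0,0,0]],[[-0.6,-1,0.3],[0,0,0]]]' >/dev/null
python3 -c "
from h import *
plan((.429,.0945,.06,-.035),(.429,.0945,.005,-.035))"
```

```text
t 32.8 p [0.4489 0.0558 0.0659] psi -0.035 f [-0.2  0.1  0.5] grip 0.696 0.0
[-0.266 -0.475  0.074] [ 0. -0.  0.] -> [0.429 0.095 0.06 ]
[0.    0.    0.688] [-0. -0.  0.] -> [0.429 0.094 0.005]
```

```bash

python3 -m inch '[[[-0.07,-0.12,0],[0,0,0]],[[-0.14,-0.24,0],[0,0,0]],[[-0.2,-0.36,0],[0,0,0]],[[-0.27,-0.475,0],[0,0,0]],[[-0.27,-0.475,0.05],[0,0,0]],[[-0.27,-0.475,0.2],[0,0,0]],[[-0.27,-0.475,0.35],[0,0,0]],[[-0.27,-0.475,0.5],[0,0,0]],[[-0.27,-0.475,0.65],[0,0,0]],[[-0.27,-0.475,0.76],[0,0,0]]]'
python3 -m inch '[[[0,0,0],[0,0,0]],[[0,0,0],[0,0,0]],[[0,0,0],[0,0,0]],[[0,0,0],[0,0,0]],[[0,0,0],[0,0,0]],[[0,0,0],[0,0,0]],[[0,0,0],[0,0,0]],[[0,0,0],[0,0,0]],[[0,0,0],[0,0,0]],[[0,0,0],[0,0,0]]]' 0.2 40
python3 - <<'E'
from h import *
plan((.43,.08,.05,-.07),(.593,-.2826,.05,-.07))
b=snap('side','b9')[160:220,160:260,::-1]; a=snap('top','a9')[140:220,310:390,::-1]
cv2.imwrite('pics/c9.png',np.hstack([cv2.resize(a,(360,360),interpolation=2),cv2.resize(b,(420,360),interpolation=2)]))
E
```

```text
clock: 33.75
position: [0.4285, 0.0937, 0.0038]
ee_rot: [1.0, -0.018, -0.001, -0.0]
ft_force: [0.4, -0.2, 0.2]
grip_width: 0.699
grasp_force: 0.0
clock: 34.75
position: [0.4292, 0.0938, 0.0055]
ee_rot: [1.0, -0.018, 0.0, 0.0]
ft_force: [-1.5, -1.0, 5.2]
grip_width: 0.337
grasp_force: 40.8
t 34.8 p [0.4292 0.0938 0.0055] psi -0.035 f [-1.5 -1.   5.2] grip 0.337 40.8
[ 0.017  0.173 -0.557] [ 0.    -0.     0.045] -> [0.43 0.08 0.05]
[0.531 0.99  0.   ] [-0. -0. -0.] -> [ 0.467 -0.002  0.05 ]
[0.531 0.99  0.   ] [-0. -0. -0.] -> [ 0.504 -0.084  0.05 ]
[0.531 0.99  0.   ] [-0. -0. -0.] -> [ 0.541 -0.166  0.05 ]
[0.531 0.99  0.   ] [-0. -0. -0.] -> [ 0.577 -0.248  0.05 ]
[0.225 0.419 0.   ] [-0. -0. -0.] -> [ 0.593 -0.283  0.05 ]
```

View pics/c9.png

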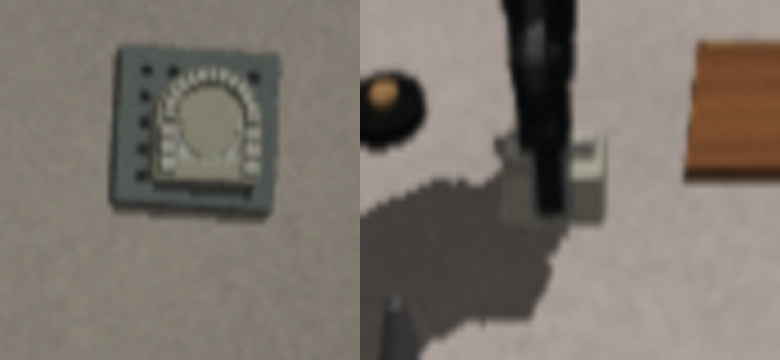

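```bash
python3 - <<'E'
from h import *
t=lambda L:[(310+(u+.5)/4.5-.5,140+(v+.5)/4.5-.5) for u,v in L]
b=ray('top',t([(151,179),(255,186)]),.042); print(b)
print(ray('top',t([(216,66)]),.048))
R=Ro.from_euler('z',-.067).as_matrix()
for n in [(-.031,.028),(-.031,-.028),(.031,0)]: print(R@[*n,0]+[.5995,-.1928,0])
E
```

```text
[[ 0.56660063 -0.16138609  0.042     ]
 [ 0.56236252 -0.21779959  0.042     ]]
[[ 0.62790622 -0.1971776   0.048     ]]
[ 0.57044415 -0.16278738  0.        ]
[ 0.56669496 -0.21866173  0.        ]
[ 0.63043045 -0.19487545  0.        ]
```

```bash

python3 -m inch '[[[0,0,-0.1],[0,0,0]],[[0,0,-0.25],[0,0,0]],[[0.04,0.08,-0.4],[0,0,0]],[[0.1,0.18,-0.55],[0,0,0.01]],[[0.15,0.28,-0.7],[0,0,0.02]],[[0.21,0.4,-0.85],[0,0,0.03]],[[0.28,0.52,-0.95],[0,0,0.04]],[[0.34,0.64,-1],[0,0,0.045]],[[0.4,0.76,-1],[0,0,0.045]],[[0.46,0.88,-1],[0,0,0.045]]]' 
python3 -m inch '[[[0.05,0.1,0],[0,0,0]],[[0.11,0.2,0],[0,0,0]],[[0.16,0.3,0],[0,0,0]],[[0.21,0.4,0],[0,0,0]],[[0.27,0.5,0],[0,0,0]],[[0.32,0.6,0],[0,0,0]],[[0.37,0.7,0],[0,0,0]],[[0.42,0.8,0],[0,0,0]],[[0.48,0.9,0],[0,0,0]],[[0.53,1,0],[0,0,0]]]'  >/dev/null
python3 -m inch '[[[0.05,0.1,0],[0,0,0]],[[0.11,0.2,0],[0,0,0]],[[0.16,0.3,0],[0,0,0]],[[0.21,0.4,0],[0,0,0]],[[0.27,0.5,0],[0,0,0]],[[0.32,0.6,0],[0,0,0]],[[0.37,0.7,0],[0,0,0]],[[0.42,0.8,0],[0,0,0]],[[0.48,0.9,0],[0,0,0]],[[0.53,1,0],[0,0,0]]]'  >/dev/null
python3 -m inch '[[[0.05,0.1,0],[0,0,0]],[[0.11,0.2,0],[0,0,0]],[[0.16,0.3,0],[0,0,0]],[[0.21,0.4,0],[0,0,0]],[[0.27,0.5,0],[0,0,0]],[[0.32,0.6,0],[0,0,0]],[[0.37,0.7,0],[0,0,0]],[[0.42,0.8,0],[0,0,0]],[[0.48,0.9,0],[0,0,0]],[[0.53,1,0],[0,0,0]]]'  >/dev/null
python3 -c "
from h import *
plan((.593,-.2826,.07,-.07),(.593,-.2826,.0075,-.07))"
```

```text
clock: 35.85
position: [0.4634, 0.0213, 0.0849]
ee_rot: [0.999, -0.035, -0.0, 0.0]
ft_force: [0.3, -0.5, -0.9]
grip_width: 0.34
grasp_force: 40.1
t 38.9 p [ 0.5738 -0.2268  0.0853] psi -0.070 f [-0.4  0.6 -0.7] grip 0.339 40.1
[0.289 0.679 0.192] [ 0. -0. -0.] -> [ 0.593 -0.283  0.07 ]
[ 0.    -0.     0.781] [-0.  0.  0.] -> [ 0.593 -0.283  0.008]
```

```bash

python3 -m inch '[[[0.05,0.1,0],[0,0,0]],[[0.1,0.22,0],[0,0,0]],[[0.15,0.34,0],[0,0,0]],[[0.2,0.46,0],[0,0,0]],[[0.25,0.58,0],[0,0,0]],[[0.29,0.68,0],[0,0,0]],[[0.29,0.68,0.1],[0,0,0]],[[0.29,0.68,0.25],[0,0,0]],[[0.29,0.68,0.4],[0,0,0]],[[0.29,0.68,0.55],[0,0,0]]]' >/dev/null
python3 -m inch '[[[0,0,0.1],[0,0,0]],[[0,0,0.2],[0,0,0]],[[0,0,0.28],[0,0,0]],[[0,0,0.34],[0,0,0]],[[0,0,0.38],[0,0,0]],[[0,0,0.41],[0,0,0]],[[0,0,0.43],[0,0,0]],[[0,0,0.435],[0,0,0]],[[0,0,0.44],[0,0,0]],[[0,0,0.44],[0,0,0]]]'
```

```text
clock: 40.85
position: [0.5928, -0.2821, 0.0063]
ee_rot: [0.999, -0.035, 0.0, 0.0]
ft_force: [-0.2, -0.0, -1.4]
grip_width: 0.344
grasp_force: 40.1
```

```bash

python3 -m inch '[[[0,0,0.005],[0,0,0]],[[0,0,0.01],[0,0,0]],[[0,0,0.015],[0,0,0]],[[0,0,0.02],[0,0,0]],[[0,0,0.02],[0,0,0]],[[0,0,0.02],[0,0,0]],[[0,0,0.02],[0,0,0]],[[0,0,0.02],[0,0,0]],[[0,0,0.02],[0,0,0]],[[0,0,0.02],[0,0,0]]]'
python3 -m inch '[[[0,0,0],[0,0,0]],[[0,0,0],[0,0,0]],[[0,0,0],[0,0,0]],[[0,0,0],[0,0,0]],[[0,0,-0.1],[0,0,0]],[[0,0,-0.25],[0,0,0]],[[0,0,-0.4],[0,0,0]],[[0,0,-0.55],[0,0,0]],[[0,0,-0.7],[0,0,0]],[[0,0,-0.85],[0,0,0]]]' 0.48
python3 -c "
from h import *
plan((.373,-.257,.08,-.3),(.373,-.257,.02,-.3))"
```

```text
clock: 41.85
position: [0.5928, -0.2821, 0.0056]
ee_rot: [0.999, -0.035, 0.0, 0.0]
ft_force: [-4.1, 1.3, 8.3]
grip_width: 0.342
grasp_force: 41.3
clock: 42.85
position: [0.5928, -0.2821, 0.074]
ee_rot: [0.999, -0.035, 0.0, 0.0]
ft_force: [-0.4, -0.5, 0.6]
grip_width: 0.48
grasp_force: 0.0
t 42.9 p [ 0.5928 -0.2821  0.074 ] psi -0.070 f [-0.4 -0.5  0.6] grip 0.480 0.0
[-0.99  -0.043 -0.028] [ 0.    -0.     0.105] -> [ 0.514 -0.273  0.076]
[-0.99   0.039 -0.027] [ 0.    -0.     0.105] -> [ 0.435 -0.264  0.078]
[-0.778  0.095 -0.022] [ 0.    -0.     0.083] -> [ 0.373 -0.257  0.08 ]
[ 0.   -0.    0.75] [-0.  0. -0.] -> [ 0.373 -0.257  0.02 ]
```

```bash

python3 -c "
from h import *
print(ray('top',T([(617,452),(590,452)]),.015))
d=cv2.imread('pics/top0.png')"
python3 -m inch '[[[-0.1,0,0],[0,0,0]],[[-0.2,-0.01,0],[0,0,0]],[[-0.3,-0.01,0],[0,0,0]],[[-0.4,-0.02,0],[0,0,0]],[[-0.5,-0.02,0],[0,0,0]],[[-0.6,-0.03,0],[0,0,0]],[[-0.7,-0.03,0],[0,0,0]],[[-0.8,-0.04,0],[0,0,0]],[[-0.9,-0.04,0],[0,0,0]],[[-1,-0.04,0],[0,0,0]]]' 0.8 >/dev/null
python3 -m inch '[[[-0.1,0,0],[0,0,0]],[[-0.2,-0.01,0],[0,0,0]],[[-0.3,-0.01,0],[0,0,0]],[[-0.4,-0.02,0],[0,0,0]],[[-0.5,-0.02,0],[0,0,0]],[[-0.6,-0.03,0],[0,0,0]],[[-0.7,-0.03,0],[0,0,0]],[[-0.8,-0.04,0],[0,0,0]],[[-0.9,-0.04,0],[0,0,0]],[[-1,-0.04,0],[0,0,0]]]' >/dev/null
python3 -m inch '[[[-0.1,0,0],[0,0,0]],[[-0.2,-0.01,0],[0,0,0]],[[-0.3,-0.01,0],[0,0,0]],[[-0.4,-0.02,0],[0,0,0]],[[-0.5,-0.02,0],[0,0,0]],[[-0.6,-0.03,0],[0,0,0]],[[-0.7,-0.03,0],[0,0,0]],[[-0.75,-0.04,0],[0,0,0]],[[-0.75,-0.04,0],[0,0,0]],[[-0.75,-0.04,0],[0,0,0]]]' >/dev/null
python3 -c "
from h import *
plan((.374,-.257,.012,-.07))"
```

```text
[[ 0.32984737 -0.17115789  0.015     ]
 [ 0.32985574 -0.15042249  0.015     ]]
t 45.9 p [ 0.3741 -0.257   0.0726] psi -0.070 f [-0.   0.3 -0.7] grip 0.797 0.0
[-0.002 -0.     0.758] [ 0.    -0.001 -0.   ] -> [ 0.374 -0.257  0.012]
```

```bash

python3 -m inch '[[[0,0,0.08],[0,0,0]],[[0,0,0.16],[0,0,0]],[[0,0,0.24],[0,0,0]],[[0,0,0.32],[0,0,0]],[[0,0,0.4],[0,0,0]],[[0,0,0.48],[0,0,0]],[[0,0,0.56],[0,0,0]],[[0,0,0.64],[0,0,0]],[[0,0,0.72],[0,0,0]],[[0,0,0.76],[0,0,0]]]'
python3 -m inch '[[[0,0,0],[0,0,0]],[[0,0,0],[0,0,0]],[[0,0,0],[0,0,0]],[[0,0,0],[0,0,0]],[[0,0,0],[0,0,0]],[[0,0,0],[0,0,0]],[[0,0,0],[0,0,0]],[[0,0,0],[0,0,0]],[[0,0,0],[0,0,0]],[[0,0,0],[0,0,0]]]' 0.3 40
python3 - <<'E'
from h import *
plan((.42,-.22,.08,-.07),(.607,-.088,.08,-.07))
b=snap('side','b10')[170:350,110:330,::-1]; a=snap('top','a10')[130:220,330:420,::-1]
cv2.imwrite('pics/c10.png',np.hstack([cv2.resize(a,(360,360),interpolation=2),cv2.resize(b,(440,360),interpolation=2)]))
E
```

```text
clock: 46.85
position: [0.3737, -0.2568, 0.011]
ee_rot: [0.999, -0.035, -0.0, -0.0]
ft_force: [-0.9, 0.5, 0.4]
grip_width: 0.796
grasp_force: 0.0
clock: 47.85
position: [0.374, -0.2571, 0.0119]
ee_rot: [0.999, -0.035, 0.0, 0.0]
ft_force: [-0.8, 0.2, 5.4]
grip_width: 0.511
grasp_force: 40.8
t 47.9 p [ 0.374  -0.2571  0.0119] psi -0.070 f [-0.8  0.2  5.4] grip 0.511 40.8
[ 0.541 -0.503 -0.851] [ 0. -0. -0.] -> [ 0.42 -0.22  0.08]
[ 0.99  -0.808 -0.   ] [ 0. -0. -0.] -> [ 0.504 -0.161  0.08 ]
[ 0.99  -0.808  0.   ] [ 0. -0. -0.] -> [ 0.587 -0.102  0.08 ]
[ 0.236 -0.193 -0.   ] [ 0. -0. -0.] -> [ 0.607 -0.088  0.08 ]
```

View pics/c10.png

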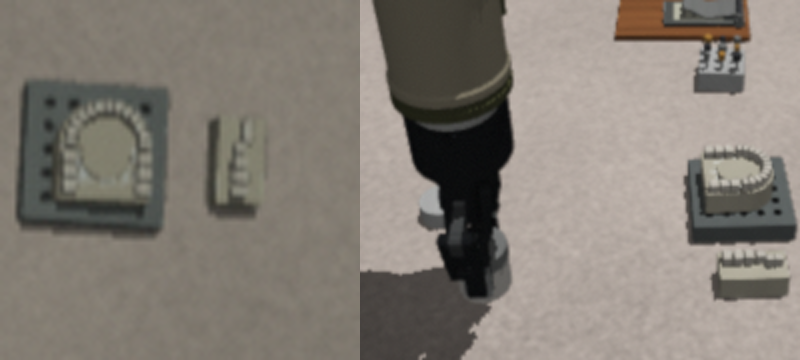

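```bash

python3 -m inch '[[[0,0,-0.1],[0,0,0]],[[0,0,-0.25],[0,0,0]],[[0.08,-0.07,-0.4],[0,0,0]],[[0.18,-0.15,-0.55],[0,0,0]],[[0.28,-0.23,-0.7],[0,0,0]],[[0.38,-0.31,-0.8],[0,0,0]],[[0.48,-0.39,-0.85],[0,0,0]],[[0.58,-0.47,-0.85],[0,0,0]],[[0.68,-0.56,-0.85],[0,0,0]],[[0.78,-0.64,-0.85],[0,0,0]]]' >/dev/null
python3 -m inch '[[[0.1,-0.08,0],[0,0,0]],[[0.2,-0.16,0],[0,0,0]],[[0.3,-0.24,0],[0,0,0]],[[0.4,-0.32,0],[0,0,0]],[[0.5,-0.41,0],[0,0,0]],[[0.6,-0.49,0],[0,0,0]],[[0.7,-0.57,0],[0,0,0]],[[0.8,-0.65,0],[0,0,0]],[[0.9,-0.73,0],[0,0,0]],[[1,-0.81,0],[0,0,0]]]'
python3 - <<'E'
from h import *
plan((.607,-.087,.08,-.07),(.607,-.087,.0125,-.07))
t=lambda L:[(330+(u+.5)/4-.5,130+(v+.5)/4-.5) for u,v in L]
print('stand R',ray('top',t([(168,90),(163,231)]),.02),'half',ray('top',t([(208,210),(211,116)]),0),ray('top',t([(216,114),(265,119),(261,214),(214,210)]),.022))
E
```

```text
clock: 49.95
position: [0.5248, -0.1508, 0.0797]
ee_rot: [0.999, -0.035, 0.0, 0.0]
ft_force: [-0.4, -0.1, -2.1]
grip_width: 0.51
grasp_force: 40.8
t 50.0 p [ 0.5248 -0.1508  0.0797] psi -0.070 f [-0.4 -0.1 -2.1] grip 0.510 40.8
[ 0.969 -0.867 -0.004] [ 0. -0. -0.] -> [ 0.607 -0.087  0.08 ]
[0.    0.    0.844] [-0.  0. -0.] -> [ 0.607 -0.087  0.012]
stand R [[ 0.6393779  -0.23981326  0.02      ]
 [ 0.54915909 -0.23353282  0.02      ]] half [[ 0.56512838 -0.26846077  0.        ]
 [ 0.62654971 -0.27271422  0.        ]] [[ 0.62322398 -0.26881171  0.022     ]
 [ 0.61976826 -0.29938066  0.022     ]
 [ 0.55927419 -0.29435831  0.022     ]
 [ 0.56199453 -0.26521309  0.022     ]]
```

```bash

python3 -m inch '[[[0.1,-0.09,0],[0,0,0]],[[0.2,-0.18,0],[0,0,0]],[[0.3,-0.27,0],[0,0,0]],[[0.4,-0.36,0],[0,0,0]],[[0.5,-0.45,0],[0,0,0]],[[0.6,-0.54,0],[0,0,0]],[[0.7,-0.63,0],[0,0,0]],[[0.8,-0.72,0],[0,0,0]],[[0.9,-0.8,0],[0,0,0]],[[0.97,-0.87,0],[0,0,0]]]' 
python3 -m inch '[[[0,0,0.05],[0,0,0]],[[0,0,0.15],[0,0,0]],[[0,0,0.27],[0,0,0]],[[0,0,0.39],[0,0,0]],[[0,0,0.51],[0,0,0]],[[0,0,0.62],[0,0,0]],[[0,0,0.72],[0,0,0]],[[0,0,0.79],[0,0,0]],[[0,0,0.82],[0,0,0]],[[0,0,0.835],[0,0,0]]]'
```

```text
clock: 50.95
position: [0.6072, -0.0867, 0.0797]
ee_rot: [0.999, -0.035, 0.0, -0.0]
ft_force: [-0.8, -0.0, -1.4]
grip_width: 0.513
grasp_force: 40.8
clock: 51.95
position: [0.6064, -0.0872, 0.0128]
ee_rot: [0.999, -0.035, -0.0, 0.0]
ft_force: [-0.7, 0.3, -0.9]
grip_width: 0.515
grasp_force: 40.8
```

```bash

python3 -m inch '[[[0,0,0.005],[0,0,0]],[[0,0,0.01],[0,0,0]],[[0,0,0.015],[0,0,0]],[[0,0,0.02],[0,0,0]],[[0,0,0.02],[0,0,0]],[[0,0,0.02],[0,0,0]],[[0,0,0.02],[0,0,0]],[[0,0,0.02],[0,0,0]],[[0,0,0.02],[0,0,0]],[[0,0,0.02],[0,0,0]]]'
python3 -m inch '[[[0,0,0],[0,0,0]],[[0,0,0],[0,0,0]],[[0,0,0],[0,0,0]],[[0,0,0],[0,0,0]],[[0,0,-0.1],[0,0,0]],[[0,0,-0.25],[0,0,0]],[[0,0,-0.4],[0,0,0]],[[0,0,-0.55],[0,0,0]],[[0,0,-0.75],[0,0,0]],[[0,0,-0.95],[0,0,0]]]' 0.72
python3 -m inch '[[[-0.1,0,-0.1],[0,0,0]],[[-0.2,0,-0.2],[0,0,0]],[[-0.3,0,-0.3],[0,0,0]],[[-0.4,0,-0.4],[0,0,0]],[[-0.5,0,-0.5],[0,0,0]],[[-0.6,0,-0.6],[0,0,0]],[[-0.7,0,-0.7],[0,0,0]],[[-0.8,0,-0.8],[0,0,0]],[[-0.9,0,-0.9],[0,0,0]],[[-1,0,-1],[0,0,0]]]'
python3 - <<'E'
from h import *
b=snap('side','b11')[150:310,220:350,::-1]; a=snap('top','a11')[120:220,190:400,::-1]
A=np.zeros((600,800,3),np.uint8); A[:300,:630]=cv2.resize(a,(630,300),interpolation=2); q=cv2.resize(b,(366,450),interpolation=2)[:300*1]; A[300:,:366]=q
q=cv2.resize(b[80:],(420,258),interpolation=2); A[320:578,370:790]=q
cv2.imwrite('pics/c11.png',A)
E
```

```text
clock: 52.95
position: [0.6067, -0.0873, 0.012]
ee_rot: [0.999, -0.035, 0.0, 0.0]
ft_force: [-2.0, -0.2, 5.2]
grip_width: 0.516
grasp_force: 41.1
clock: 53.95
position: [0.6065, -0.0873, 0.089]
ee_rot: [0.999, -0.035, 0.0, 0.0]
ft_force: [0.9, 0.4, 0.6]
grip_width: 0.722
grasp_force: 0.0
clock: 54.95
position: [0.5259, -0.0816, 0.168]
ee_rot: [0.999, -0.035, 0.0, 0.0]
ft_force: [-0.5, -0.4, 0.5]
grip_width: 0.719
grasp_force: 0.0
```

View pics/c11.png

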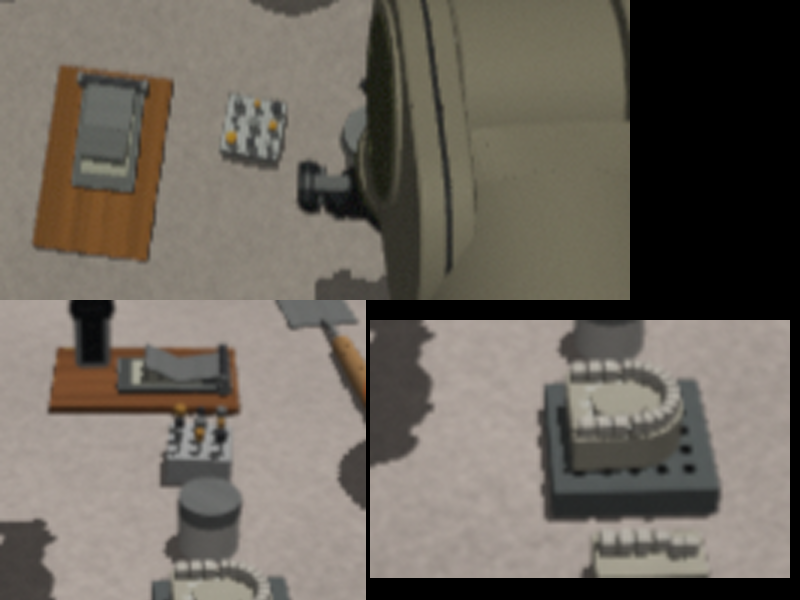

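```bash
python3 - <<'E'
from h import *
q=ray('top',[(190+(u+.5)/3-.5,120+(v+.5)/3-.5) for u,v in[(72,187),(135,192)]],.013)
R=Ro.from_euler('z',-.133).as_matrix(); print('card rear in board',(q-[.589,.1355,0])@R)
q=ray('side',[(282.5,275.9)],.02); R=Ro.from_euler('z',-.067).as_matrix(); print('arch near back corner in stand',(q-[.5995,-.1928,0])@R)
S2=lambda u,v:(220+u/2.815,150+(v-300)/2.8125)
print('pot cap side',ray('side',[S2(210,499)],.044),'base bottom ~',ray('side',[S2(209,560)],0))
E
```

```text
card rear in board [[-0.02608088  0.02434737  0.013     ]
 [-0.02353791 -0.02977264  0.013     ]]
arch near back corner in stand [[-0.03286319 -0.02763639  0.02      ]]
pot cap side [[ 0.60689788 -0.09436178  0.044     ]] base bottom ~ [[ 0.60526682 -0.10737407  0.        ]]
```

```bash
python3 - <<'E'
import cv2,numpy as np
a=cv2.imread('pics/top0.png')[125:215,195:260]; b=cv2.imread('pics/a11.png')[125:215,195:260]
cv2.imwrite('pics/c12.png',cv2.resize(b,None,fx=6.6,fy=6.6,interpolation=cv2.INTER_CUBIC))
E
```

```text
(no output)
```

View pics/c12.png

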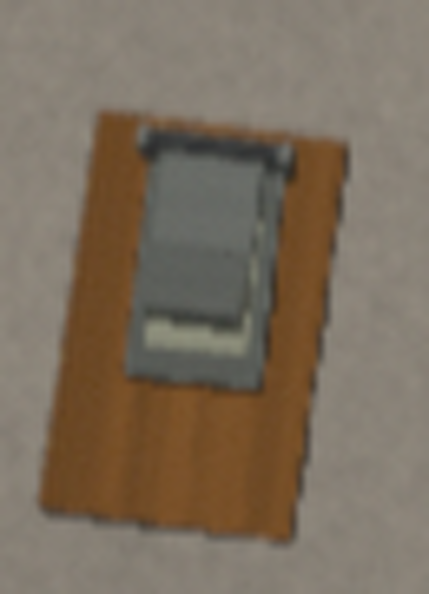

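```bash
python3 - <<'E'
from h import *
t=lambda L:[(195+(u+.5)/6.6-.5,125+(v+.5)/6.6-.5) for u,v in L]
B=ray('top',t([(98,112),(349,145),(293,543),(40,512)]),.008); c=B.mean(0)
d=B[0]+B[1]-B[2]-B[3]; a=np.arctan2(d[1],d[0]); e=B[0]+B[3]-B[1]-B[2]; print(c,a,np.arctan2(-e[0],e[1]))
R=Ro.from_euler('z',a).as_matrix(); print((B-c)@R); print((ray('top',t([(127,378),(261,390)]),.013)-c)@R)
E
```

```text
[0.58776508 0.13699539 0.008     ] -0.13345996924284265 -0.1343152275303044
[[ 0.08005268  0.05019822  0.        ]
 [ 0.07921082 -0.05019822  0.        ]
 [-0.07929624 -0.049676    0.        ]
 [-0.07996726  0.049676    0.        ]]
[[-0.02423151  0.02268712  0.005     ]
 [-0.02227862 -0.02971348  0.005     ]]
```

```bash
python3 -c "
from h import *
print(manip.hand_in())"
```

```text
the job is handed in; nothing more can be done
None
```

I handed the job in after about 55 s on the robot clock, with every piece released: the card is home at the stop under the clip (about 2 mm off centre and turned about 2°), the full arch is within about 3 mm of the stand's middle, the half arch is about 30–34 mm to the stand's right, and the pot stands midway between the stand and the bur block.

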